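# Pack the specimen box

### The job

Pack the specimen pots for the laboratory: lift the loose lid off the transport box and set it aside, and stand every pot that is out upright and fully home in a recess of its own shape in the box. Then put the lid back squarely on the box, and only then flip the four side clips fully down against the box. Leave the bottles, the paper box and the steel dish where they are.

Things in the scene. Friction and masses are not known exactly. Their poses are not given: they have to be found in the camera images.
- box: The transport box: clear plastic tub, 140 (its x) by 216 (its y) by 60 mm high, walls 4 mm, fixed. Beside it, the side away from the pots is clear (only a flat sheet of paper). Origin: centre of its underside, z up. The grey insert inside has its top 34 mm above the underside (26 mm below the rim) and a row of four recesses along y, each 10 mm deep, their floors 24 mm above the underside.
- well_round1 (a point): Centre of the floor of a round recess, 47 mm across, at y = -75.5 mm in the box's frame, x = 0; takes either round pot.
- well_round2 (a point): Centre of the floor of a round recess, 47 mm across, at y = 26.5 mm in the box's frame, x = 0; takes either round pot.
- well_square1 (a point): Centre of the floor of a square recess, 43 by 43 mm with sides along the box's x and y, at y = -24.5 mm in the box's frame, x = 0; takes either square pot.
- well_square2 (a point): Centre of the floor of a square recess, 43 by 43 mm with sides along the box's x and y, at y = 77.5 mm in the box's frame, x = 0; takes either square pot.
- round1: Round specimen pot, 44 mm across and 28 mm high, clear with a white lid, 40 to 60 g; too wide for a square recess. It stands on a blue mat beside the box. Origin at the centre of its underside, z up through its screw lid. May be absent (None).
- square1: Square specimen pot, 40 by 40 mm (sides along its own x and y) and 28 mm high, clear with a white lid, 40 to 60 g; any quarter turn fits. It stands on a blue mat beside the box. Origin at the centre of its underside, z up through its screw lid. May be absent (None).
- round2: Round specimen pot, 44 mm across and 28 mm high, clear with a white lid, 40 to 60 g; too wide for a square recess. It stands on a blue mat beside the box. Origin at the centre of its underside, z up through its screw lid. May be absent (None).
- square2: Square specimen pot, 40 by 40 mm (sides along its own x and y) and 28 mm high, clear with a white lid, 40 to 60 g; any quarter turn fits. It stands on a blue mat beside the box. Origin at the centre of its underside, z up through its screw lid. May be absent (None).
- lid: The box's loose lid, white, 151 (its x) by 227 (its y) mm, 0.2 to 0.3 kg; at the start it rests loosely on the box. Origin: centre of its underside, z up. Its skirt, 10 mm deep, goes over the outside of the tub's rim with 3 mm play each side; plate 10 to 14 mm above the origin. Fully on, its origin is 50 mm above the box's. Either way round fits. A clip is hinged at the middle of each side.
- lid_handle (a point): Middle of the lid's grey carrying handle, 46 mm above the lid's origin: a bar along the lid's y, 12 mm wide, 14 mm high, 102 mm long, open underneath (25 mm clear above the plate) between 12 mm posts whose centres are 45 mm either side.
- clip1 (a joint): Clip on the lid's -x side: a flap 50 mm wide, 28 mm long, 4 mm thick, on a friction hinge: it stays where it is left, and about 1 N at its edge moves it. 0 (its stop) = closed, hanging straight down outside the lid's skirt; 1.57 = straight out, level; 2.4 (other stop) = leaning up and out. Starts raised, 1.75 to 2.25.
- clip1_hinge (a point): Middle of the hinge line of clip1, on the outer edge of the lid's -x side, 10 mm above the lid's origin and 1 mm outside the lid; the hinge line runs along that side.
- clip2 (a joint): Clip on the lid's +y side: a flap 50 mm wide, 28 mm long, 4 mm thick, on a friction hinge: it stays where it is left, and about 1 N at its edge moves it. 0 (its stop) = closed, hanging straight down outside the lid's skirt; 1.57 = straight out, level; 2.4 (other stop) = leaning up and out. Starts raised, 1.75 to 2.25.
- clip2_hinge (a point): Middle of the hinge line of clip2, on the outer edge of the lid's +y side, 10 mm above the lid's origin and 1 mm outside the lid; the hinge line runs along that side.
- clip3 (a joint): Clip on the lid's +x side: a flap 50 mm wide, 28 mm long, 4 mm thick, on a friction hinge: it stays where it is left, and about 1 N at its edge moves it. 0 (its stop) = closed, hanging straight down outside the lid's skirt; 1.57 = straight out, level; 2.4 (other stop) = leaning up and out. Starts raised, 1.75 to 2.25.
- clip3_hinge (a point): Middle of the hinge line of clip3, on the outer edge of the lid's +x side, 10 mm above the lid's origin and 1 mm outside the lid; the hinge line runs along that side.
- clip4 (a joint): Clip on the lid's -y side: a flap 50 mm wide, 28 mm long, 4 mm thick, on a friction hinge: it stays where it is left, and about 1 N at its edge moves it. 0 (its stop) = closed, hanging straight down outside the lid's skirt; 1.57 = straight out, level; 2.4 (other stop) = leaning up and out. Starts raised, 1.75 to 2.25.
- clip4_hinge (a point): Middle of the hinge line of clip4, on the outer edge of the lid's -y side, 10 mm above the lid's origin and 1 mm outside the lid; the hinge line runs along that side.
- paraffin: White bottle, 72 mm across, 190 mm high, standing at the back left. Not part of the job. Origin under its centre.
- iodophor: Green bottle, 68 mm across, 180 mm high, standing at the back right. Not part of the job. Origin under its centre.
- swabs: Paper box, 110 by 75 by 40 mm, at the back. Not part of the job. Origin under its centre.
- dish: Shallow steel dish, 120 mm across, 32 mm high, at the back. Not part of the job. Origin under its centre.
Not all that is in view belongs to the job. Leave any turquoise look-alike of the round1 alone. Leave any yellow look-alike of the square2 alone.

How it is judged:
By the outcome, as a careful person would: the job done as asked, in the order asked, and still so for the second after the job is handed in, with the robot touching nothing.
Of round1, round2, square1, square2 only 2 to 4 are there at a start; the rules pass over those that are not, and their reading is None.
At some moment in a run one of round1, round2, square1, square2 may be knocked a few centimetres aside while the robot is not near it.
Once in a run the grip may slacken for a moment while it holds something.
It also fails if it takes over 210 s, if anything falls off the work surface, if the arm or the gripper's body presses on something with over 40 N, if the wrist force passes 120 N, or if a joint passes its speed limit or range.

### The arm

A 6-joint arm with a two-finger parallel gripper is mounted at the origin on the work surface. World frame = base frame: x ahead of the robot, y to its left, z up, the work surface at z = 0. Lengths are in m, angles in rad, forces in N, time in s.
With the tool pointing down it reaches from about 0.375 to 0.925 m from the base axis. Payload 5.7 kg.
Tool frame: the origin (TCP) lies between the finger pads; the fingertips stand 19 mm ahead of it and the grasp point (between the pads) is the TCP; z points along the fingers, y is the direction in which the jaws open and shut (so a half turn about z gives the same grasp; the last joint's range is limited). The gripper opens to 85 mm and grips with 20 to 120 N. Pads are 22 mm wide; open, the fingers measure 114 mm over their backs; the gripper's body (76 mm by 85 mm) begins 54 mm behind the grasp point. The pads swing forward as they close: fully open they stand 13 mm farther back than shut.
Start: joints at [1.017, 0.359, 1.51, -0, 1.272, -0.115], TCP at [0.255, 0.543, 0.25] pointing down, gripper open.
Joint ranges: [-2.97, 2.97], [-1.01, 2.36], [0.21, 2.38], [-0.96, 4.11], [0.2, 2.71], [-2.98, 2.98]. Speed limits (rad/s): [2.39, 2.39, 3.14, 3.14, 3.14, 3.14].

### API

Orientations are given as a rotation vector (axis times angle).
In Python, from workcell import arm, claw, monitor, read_camera, camera_model, models gives the robot as it stands. Calls block until the motion is done:
- arm.goto(position, orientation): joint-space move of the TCP to a pose.
- arm.move_l(position, feed=0.15, orientation=None, max_force=None): straight line of the TCP; orientation=None keeps the orientation; feed is the mean speed in m/s. With max_force (N) it stops when the force on the tool has changed by that much, and returns True; else False.
- arm.set_joints(angles): joint-space move.
- claw.gripper_to(opening): opening from 0.0 (shut) to 1.0 (fully open); the grip force is fixed at half the most; returns when the fingers have stopped.
- arm.wait(seconds).
- arm.solve_ik(position, orientation): joint angles nearest the present ones, or None.
- monitor.read_state(): the state.
- read_camera(name): name is "scene" or "top"; returns the picture (480x640x3 uint8, red, green, blue); there is no depth.
- camera_model(name): a dict with "camera_matrix" (3x3 intrinsics, pixels), "D" ([k1, k2, p1, p2, k3] as OpenCV has them; the pictures are not rectified), "rvec" (rotation vector, rad) and "tvec" (3), from world to camera coordinates, as OpenCV has them. Camera axes: x right, y down, z forward; pixel columns grow to the right and rows downward; lengths in m; the calibration is good to about 2 mm. A picture is of the moment at which its call begins. camera_model takes no time and is no camera call.
A pose or a line that the arm cannot do raises arm.IKError and nothing moves.
- arm.finish_job(): hands the job in, once; it reports no verdict.
Trained networks look in the newest picture that a camera, given by its name, has taken for a name from the list of things; names that differ only in an ending like _2 or _b are one class to them, and where a whole thing is asked for, a point or a joint stands for the part that bears it (a point fixed in the world has none). Each returns a list of dicts, best first, with "p" (0 to 1); they miss things now and then, are a little off and sometimes report something else, mostly with a low value. They report only what shows in the picture. A call takes as long as a camera call. They do not tell look-alikes from the thing itself.
- models.look_for(camera, target): "box" ([left, top, right, bottom] in pixels, round what is visible of it).
The state is a dict: "clock": time; "joint_pos": joint angles; "qvel": joint speeds; "tau": joint torques, N m; "tcp_pos": TCP position; "tool_rot": TCP orientation; "ft_force": force on the tool from outside, world axes, zero at the start; "ft_torque": the same for the moment, N m; "finger_gap": opening from 0.0 (shut) to 1.0 (fully open).
Only numpy, scipy, OpenCV 4.12 (cv2) and the standard library are available. Lean on these libraries where they do the work, as an engineer would, in place of code of your own. Each camera call takes 0.05 s, during which the arm holds its last target. There are 200 camera calls.

## Working session

There is one attempt and no reset: what is moved stays moved. The work goes in short steps, each a Python script; the robot and the scene stay as the last script left them, time stands still between calls to the robot, and variables do not carry over. Pictures are saved under pics/ and viewed, about 12 in all and at most 16, crops included, and the job is handed in when it is done.

```bash
ls; mkdir -p pics; python3 - <<'E'
from workcell import *
import cv2
for n in("scene","top"):
    im=read_camera(n); cv2.imwrite(f"pics/{n}0.png",im[:,:,::-1])
    m=camera_model(n); print(n,m)
    for t in ["box","lid","round1","square1","lid_handle","clip1","dish"]:
        print(t,[(round(d["p"],2),[round(v) for v in d["box"]]) for d in models.look_for(n,t)])
print(monitor.read_state())
E
```

```text
pics
scene {'camera_matrix': array([[595.64971372,   0.        , 313.91589071],
       [  0.        , 595.64971372, 241.50712617],
       [  0.        ,   0.        ,   1.        ]]), 'D': array([0.06472717, 0.        , 0.        , 0.        , 0.        ]), 'rvec': array([ 2.05063049,  1.42482917, -0.51145744]), 'tvec': array([-0.21117987, -0.38838753,  1.81115653])}
box [(0.73, [268, 236, 365, 275])]
lid [(0.76, [254, 189, 366, 263]), (0.23, [314, 241, 340, 257])]
round1 [(0.83, [179, 238, 199, 264]), (0.68, [202, 266, 219, 284])]
square1 [(0.96, [163, 274, 183, 298]), (0.78, [99, 276, 118, 298])]
lid_handle [(0.86, [254, 190, 365, 265]), (0.3, [484, 163, 528, 238]), (0.19, [365, 277, 418, 315])]
clip1 [(0.69, [253, 226, 268, 247]), (0.67, [350, 195, 364, 217]), (0.48, [285, 191, 304, 204]), (0.36, [252, 190, 367, 263])]
dish [(0.62, [361, 274, 417, 317])]
top {'camera_matrix': array([[544.16353672,   0.        , 322.23676152],
       [  0.        , 544.16353672, 243.9973623 ],
       [  0.        ,   0.        ,   1.        ]]), 'D': array([0.02638282, 0.        , 0.        , 0.   
[... 552 characters left out ...]
51, 165, 299, 213])]
{'clock': 0.8, 'joint_pos': array([ 1.01691054e+00,  3.58757188e-01,  1.51038796e+00,  1.73665798e-05,
        1.27246022e+00, -1.15117044e-01]), 'qvel': array([-1.10000867e-04,  1.61711584e-03, -2.54739966e-05, -8.46455859e-04,
        1.53180703e-03, -2.42313638e-04]), 'tau': array([-5.21713991e-04, -5.27517521e+01, -2.79028827e+01, -5.47901811e-05,
        1.57888000e-03, -2.70421458e-05]), 'tcp_pos': array([0.25490264, 0.54315482, 0.25029688]), 'tool_rot': array([-6.83704515e-01, -3.06627262e+00,  1.03088083e-05]), 'ft_force': array([-0.14713067, -0.65204428,  0.00163839]), 'ft_torque': array([-0.04458003,  0.02264749, -0.06908148]), 'finger_gap': 1.0018347661813989}
```

View pics/top0.png

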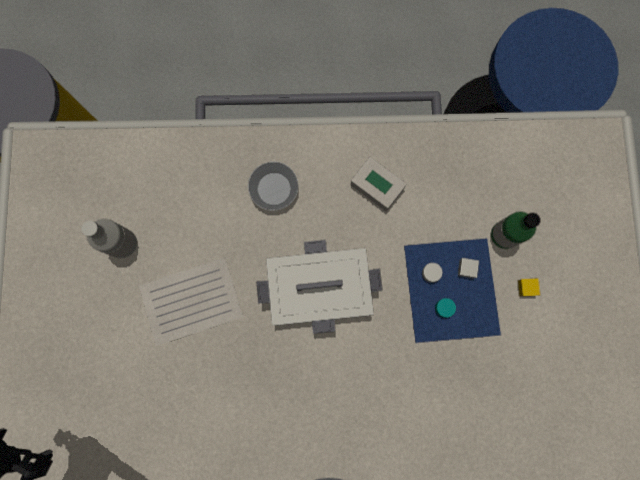

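View pics/scene0.png

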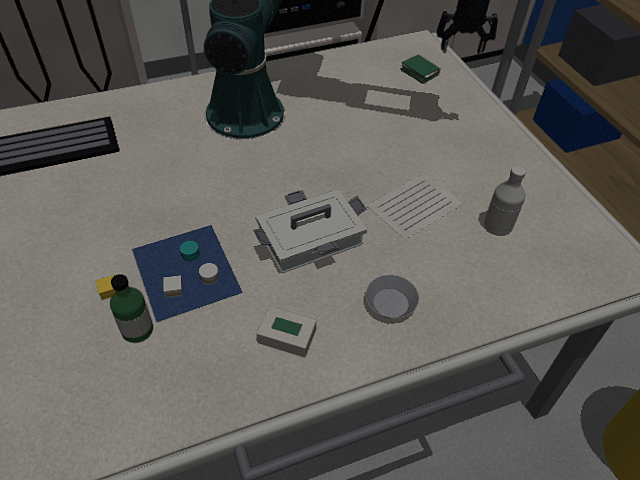

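The top view shows one round pot (433,272) and one square pot (469,268) on the mat. The turquoise (446,308) and yellow (530,288) pots are the look-alikes. The lid is centred near (320,287) and the paper is clear to the left of it. Next I'll write helpers and measure.

```bash
cat >h.py <<'E'
from workcell import *
import cv2, numpy as np
from scipy.spatial.transform import Rotation as Ro
def cam(n):
    m=camera_model(n); R=cv2.Rodrigues(m["rvec"])[0]; return m,R,-R.T@m["tvec"]
def px2w(n,p,z):
    m,R,c=cam(n); u=cv2.undistortPoints(np.array(p,float).reshape(-1,1,2),m["camera_matrix"],m["D"])[:,0]
    d=np.c_[u,np.ones(len(u))]@R; return c+d*((z-c[2])/d[:,2])[:,None]
def w2px(n,P):
    m=camera_model(n); return cv2.projectPoints(np.array(P,float).reshape(-1,1,3),m["rvec"],m["tvec"],m["camera_matrix"],m["D"])[0][:,0]
def shot(n,name=None):
    im=read_camera(n)
    if name: cv2.imwrite(f"pics/{name}.png",im[:,:,::-1])
    return im
def rot(phi):           # tool down, jaws along world angle phi
    a=(phi+np.pi/2)/2; return np.pi*np.array([np.cos(a),np.sin(a),0])
def best(pos,phi):      # of phi, phi+pi the one with the last joint nearest its middle
    c=[(abs(q[5]),f) for f in(phi,phi+np.pi) for q in[arm.solve_ik(pos,rot(f))] if q is not None]
    return rot(min(c)[1])
def blobs(im,lo,hi,roi,amin):   # hsv blobs -> contours, in full px
    x0,y0,x1,y1=roi; s=cv2.resize(im[y0:y1,x0:x1],None,fx=4,fy=4,interpolation=cv2.INTER_CUBIC)
    m=cv2.inRange(cv2.cvtColor(s,cv2.COLOR_RGB2HSV),lo,hi)
    cs=cv2.findContours(m,cv2.RETR_EXTERNAL,cv2.CHAIN_APPROX_NONE)[0]
    return [(c[:,0]+.5)/4-.5+[x0,y0] for c in cs if cv2.contourArea(c)>16*amin]
def rect(xy):
    (c,s,a)=cv2.minAreaRect((np.array(xy)[:,:2]*1000).astype(np.float32)); return np.round(c,1),np.round(s,1),round(a,1)
def st(): 
    s=monitor.read_state(); return s["clock"],np.round(s["tcp_pos"],4),np.round(s["ft_force"],1),round(s["finger_gap"],3)
E
python3 - <<'E'
from h import *
im=cv2.imread("pics/top0.png")[:,:,::-1].copy()
hsv=cv2.cvtColor(im,cv2.COLOR_RGB2HSV)
for p in[(290,270),(278,320),(320,265),(433,272),(469,268),(467,276),(433,280),(420,300),(240,260),(318,326),(315,246)]: print(p,hsv[p[1],p[0]],im[p[1],p[0]])
for n in("scene","top"): print(n,cam(n)[2].round(3))
for t in range(150,220,15):
    for c in blobs(im,(0,0,t),(179,60,255),(245,230,395,345),1000): print("lid",t,rect(px2w("top",c,.064)))
    for c in blobs(im,(0,0,t),(179,70,255),(410,245,495,335),60): print(" pot",t,c.mean(0).round(),rect(px2w("top",c,.028)))
print(px2w("top",[(112,243),(190,300),(275,188),(378,184),(513,232),(446,308),(530,288)],0).round(3))
E
```

```text
(290, 270) [ 24  24 172] [172 169 156]
(278, 320) [ 19  21 173] [173 168 159]
(320, 265) [ 20  27 170] [170 164 152]
(433, 272) [ 18  23 166] [166 160 151]
(469, 268) [ 21  21 161] [161 157 148]
(467, 276) [15  8 68] [68 67 66]
(433, 280) [ 22  24 160] [160 156 145]
(420, 300) [109 125  88] [45 61 88]
(240, 260) [ 21  34 142] [142 136 123]
(318, 326) [135   6  83] [82 81 83]
(315, 246) [120   6  92] [90 90 92]
scene [ 1.451 -0.345  1.118]
top [0.434 0.013 1.282]
lid 150 (array([570.9, -16.5]), array([209.4, 300.8]), 3.7)
 pot 150 [432. 272.] (array([ 570.4, -252.1]), array([40.1, 39.6]), 88.6)
 pot 150 [469. 267.] (array([ 579.1, -337.3]), array([37.8, 37.1]), 79.0)
lid 165 (array([541.8,  11.6]), array([148. , 224.8]), 4.6)
 pot 165 [433. 272.] (array([ 570.3, -250.9]), array([36.4, 37.1]), 86.8)
[[ 0.661  0.5    0.   ]
 [ 0.521  0.314  0.   ]
 [ 0.787  0.112  0.   ]
 [ 0.791 -0.138  0.   ]
 [ 0.665 -0.456  0.   ]
 [ 0.488 -0.285  0.   ]
 [ 0.53  -0.485  0.   ]]
```

```bash
python3 - <<'E'
from h import *
phi=np.radians(4.6); x,y=.5418,.0116
r=best([x,y,.2],phi)
arm.goto([x,y,.22],r); claw.gripper_to(.5)
print(arm.move_l([x,y,.095],.15,max_force=15),st())
claw.gripper_to(0); print(st())
arm.move_l([x,y,.20],.12); arm.wait(.2); print(st())
shot("top","lift")
arm.move_l([.50,.33,.20],.25); print(st())
print(arm.move_l([.50,.33,.065],.15),arm.move_l([.50,.33,.042],.03,max_force=8),st())
claw.gripper_to(.5); print(st())
arm.move_l([.50,.33,.20],.2); arm.goto([.40,.20,.35],r)
im=shot("top","lidoff"); shot("scene","lidoff_s"); print(st())
for t in(160,165,170):
  for c in blobs(im,(0,0,t),(179,60,255),(80,220,250,380),1000): print("lid",t,rect(px2w("top",c,.014)))
E
```

```text
False (4.4417, array([0.5425, 0.0115, 0.0956]), array([-0.7, -0.2,  0.7]), 0.496)
(4.825, array([0.5425, 0.0115, 0.096 ]), array([-1.2, -0.1,  5.8]), 0.123)
(6.05, array([0.5413, 0.0117, 0.1992]), array([-0.7, -0.3, -3.4]), 0.128)
(7.5333, array([0.5   , 0.3289, 0.1999]), array([ 0.6, -0.2, -3.7]), 0.126)
False True (9.2, array([0.4998, 0.3299, 0.046 ]), array([-0.9,  0.7,  5. ]), 0.122)
(9.6083, array([0.4989, 0.3295, 0.0452]), array([ 0.7, -1.1, -0. ]), 0.5)
(11.525, array([0.4003, 0.2005, 0.3485]), array([ 0.1, -0.6, -0.3]), 0.498)
lid 160 (array([527.4, 373.9]), array([406.2, 369. ]), 88.7)
lid 165 (array([560.5, 388.5]), array([265.8, 346.4]), 1.2)
lid 170 (array([512.2, 334. ]), array([173.4, 231.7]), 3.8)
```

View pics/lidoff.png

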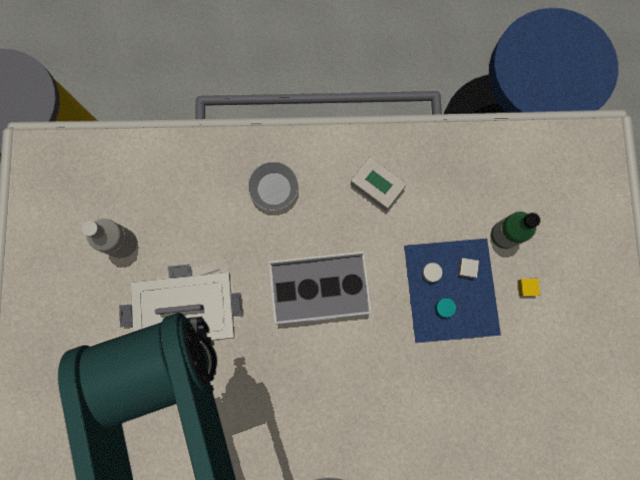

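The lid is set down on the left near (182,307). The box is open with four empty recesses at (286,291), (308,289), (331,287) and (352,285), running square, round, square, round from +y to -y. The pots haven't moved. Next I'll measure the recesses and pots accurately.

```bash
cat >>h.py <<'E'
YS=np.array([77.5,26.5,-24.5,-75.5])/1000
def wells(im):
    cs=blobs(im,(0,0,0),(179,255,50),(272,260,372,318),80); P=[]
    for c in cs:
        w=px2w("top",c,.034); M=cv2.moments((w[:,:2]*1e4).astype(np.float32)); P.append([M["m10"]/M["m00"]/1e4,M["m01"]/M["m00"]/1e4]+list(rect(w)[1])+[rect(w)[2]])
    P=np.array(sorted(P,key=lambda v:-v[1])); return P
def pots(im,t=130):
    out=[]
    for c in blobs(im,(0,0,t),(179,70,255),(400,225,510,350),60):
        w=px2w("top",c,.028); M=cv2.moments((w[:,:2]*1e4).astype(np.float32)); r=rect(w)
        a=M["m00"]/1e8; per=a/np.prod(r[1])*1e6
        out.append((round(M["m10"]/M["m00"]/1e4,4),round(M["m01"]/M["m00"]/1e4,4),r[1],r[2],round(per,2)))
    return out
E
python3 - <<'E'
from h import *
im=cv2.imread("pics/lidoff.png")[:,:,::-1].copy()
P=wells(im); print(P.round(4))
if len(P)==4:
    f=np.polyfit(YS,P[:,:2],1); print("centre",f[1],"scale",np.hypot(*f[0]),"yaw",np.degrees(np.arctan2(-f[0][0],f[0][1])),(P[:,:2]-np.outer(YS,f[0])-f[1]).round(4).tolist())
for t in(110,130,150): print(pots(im,t))
E
```

```text
[[ 5.335e-01  8.840e-02  4.190e+01  4.160e+01  4.900e+00]
 [ 5.377e-01  3.760e-02  4.470e+01  4.410e+01  8.860e+01]
 [ 5.419e-01 -1.320e-02  4.150e+01  4.190e+01  5.200e+00]
 [ 5.463e-01 -6.390e-02  4.480e+01  4.430e+01  8.860e+01]]
centre [0.53993822 0.01120794] scale 0.9991282938255776 yaw 4.770372906236317 [[0.0, -0.0], [-0.0, 0.0001], [-0.0, -0.0001], [0.0, 0.0]]
[(0.5334, -0.2957, array([254.8, 293.2]), 87.2, np.float64(0.93))]
[(0.5332, -0.2956, array([254.8, 293.2]), 87.2, np.float64(0.93))]
[(0.5331, -0.2954, array([254.7, 293.1]), 87.2, np.float64(0.93))]
```

```bash
python3 - <<'E'
import cv2
a=cv2.imread("pics/lidoff.png");
c=lambda b,f:cv2.resize(a[b[1]:b[3],b[0]:b[2]],None,fx=f,fy=f,interpolation=cv2.INTER_CUBIC)
x=c((265,245,375,330),7);cv2.imwrite("pics/crop1.png",x)
E
```

```text
(no output)
```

View pics/crop1.png

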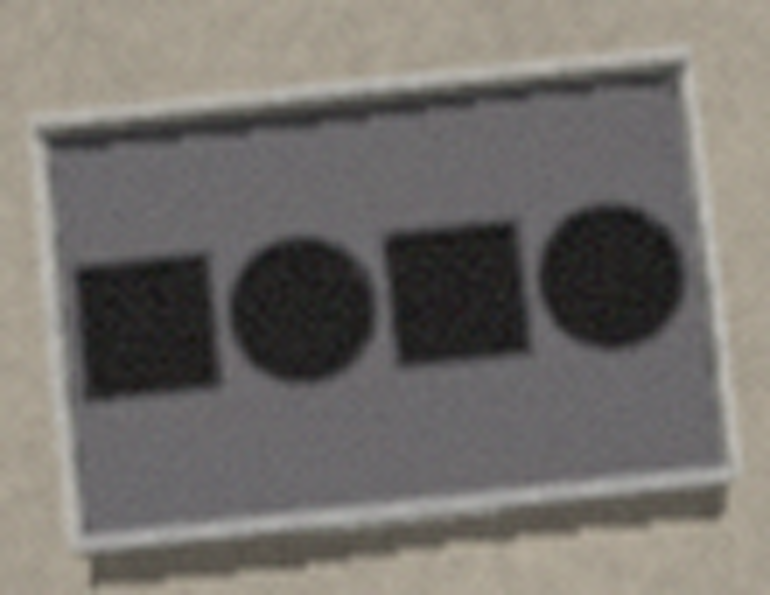

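```bash
python3 - <<'E'
s=open("h.py").read()
s=s.replace("def pots(im,t=130):\n    out=[]","BOX=np.array([.53994,.01121]); BY=np.radians(4.77)\ndef bw(x,y): c,s=np.cos(BY),np.sin(BY); return BOX+[c*x-s*y,s*x+c*y]\ndef pots(im,t=130):\n    out=[]")
s=s.replace("        out.append((","        if a<.004: out.append((").replace("RETR_EXTERNAL","RETR_LIST")
open("h.py","w").write(s)
E
python3 - <<'E'
from h import *
im=cv2.imread("pics/lidoff.png")[:,:,::-1].copy()
for t in(110,130,150): print(pots(im,t))
print(bw(0,YS[3]))
p=[.46,-.16]; r=best([*p,.1],BY)
arm.goto([*p,.12],r); claw.gripper_to(.53)
arm.move_l([*p,.035],.15); print(arm.move_l([*p,.005],.02,max_force=4),st())
arm.move_l([*p,.15],.2)
im=shot("top","p1")
for t in(110,130,150): print(pots(im,t))
E
```

```text
[(0.5711, -0.2524, array([44.1, 44.2]), 88.6, np.float64(0.79)), (0.5795, -0.3376, array([40.8, 41.9]), 78.8, np.float64(0.94))]
[(0.5709, -0.2522, array([42.2, 43.2]), 86.8, np.float64(0.78)), (0.5792, -0.3373, array([39.6, 39.9]), 78.6, np.float64(0.94))]
[(0.5708, -0.2521, array([41.2, 41.3]), 88.6, np.float64(0.78)), (0.5792, -0.3373, array([38.4, 38.7]), 78.5, np.float64(0.93))]
[ 0.54621828 -0.06402851]
True (14.9833, array([ 0.4599, -0.16  ,  0.0168]), array([-0.2,  0.6,  7.8]), 0.53)
[(0.4022, -0.2312, array([63.4, 17.2]), 88.7, np.float64(0.66)), (0.5742, -0.2546, array([44.6, 35.4]), 63.5, np.float64(0.77)), (0.5794, -0.3375, array([40.7, 41.8]), 79.0, np.float64(0.93))]
[(0.4019, -0.2313, array([61.2, 16.1]), 88.7, np.float64(0.68)), (0.574, -0.2545, array([43.3, 33.4]), 62.9, np.float64(0.77)), (0.5792, -0.3373, array([39.4, 39.7]), 79.2, np.float64(0.94))]
[(0.4014, -0.2314, array([55.5, 15. ]), 88.7, np.float64(0.71)), (0.574, -0.2544, array([41.8, 31.6]), 63.4, np.float64(0.78)), (0.5792, -0.3373, array([38.5, 38.6]), 79.5, np.float64(0.92))]
```

```bash
cat >>h.py <<'E'
H=.029
def pick(x,y,phi):
    r=best([x,y,.1],phi); arm.goto([x,y,.13],r); claw.gripper_to(.75)
    print("down",arm.move_l([x,y,H],.12,max_force=10),st())
    claw.gripper_to(0); print("grip",st())
    arm.move_l([x,y,.15],.15); arm.wait(.1); print("up",st())
    return r
def insert(yw,z0=.024+H):
    p=bw(0,yw); r=best([*p,.15],BY); arm.goto([*p,.15],r); print("over",st())
    arm.move_l([*p,z0+.014],.12)
    hit=arm.move_l([*p,z0-.001],.02,max_force=6); s=st(); print("in",hit,s)
    k=0
    while s[1][2]>z0+.004 and k<16:       # on the insert: search about
        a=k*2.4; d=.0008*np.sqrt(k+1); q=bw(d*np.cos(a),yw+d*np.sin(a)); k+=1
        arm.move_l([*q,s[1][2]+.0005],.02); arm.move_l([*q,z0-.001],.02,max_force=6); s=st(); print(k,s)
    return s
E
python3 - <<'E'
from h import *
arm.goto([.42,.10,.30],best([.42,.10,.30],BY)); im=shot("top","p2"); P=pots(im); print(P)
x,y=[p[:2] for p in P if p[4]<.86][0]
pick(x,y,BY); shot("top","h1"); s=insert(YS[3])
if s[1][2]<.057:
    claw.gripper_to(.7); p=s[1]; arm.move_l([p[0],p[1],.17],.15); print(st())
    arm.goto([.42,.10,.30],best([.42,.10,.30],BY)); im=shot("top","in1"); print(pots(im),st()[0])
E
```

```text
[(0.5709, -0.2521, array([42.2, 42.7]), 86.8, np.float64(0.79)), (0.5792, -0.3374, array([39.6, 39.9]), 79.2, np.float64(0.94))]
down False (19.925, array([ 0.5715, -0.2524,  0.0296]), array([-0.4, -1. , -0.5]), 0.749)
grip (20.25, array([ 0.5717, -0.2525,  0.0304]), array([-0.6,  0. ,  4.2]), 0.485)
up (21.3083, array([ 0.5701, -0.2516,  0.1487]), array([-0.1,  0.5, -1. ]), 0.488)
over (22.1417, array([ 0.5471, -0.0649,  0.1502]), array([ 0.7, -0.3, -0.3]), 0.489)
in True (23.6, array([ 0.5461, -0.0639,  0.0544]), array([-0.5,  0.7,  5.9]), 0.488)
(24.8417, array([ 0.5454, -0.0637,  0.1692]), array([-0.6,  0.6, -0.2]), 0.698)
[(0.5792, -0.3373, array([39.5, 40.2]), 78.6, np.float64(0.93))] 25.8583
```

```bash
python3 - <<'E'
from h import *
P=pots(shot("top")); print(P)
x,y,_,a,_=P[0]
phi=np.radians(a-90)
pick(x,y,phi); shot("top","h2"); s=insert(YS[2])
if s[1][2]<.057:
    claw.gripper_to(.7); p=s[1]; arm.move_l([p[0],p[1],.17],.15); print(st())
    arm.goto([.42,.15,.30],best([.42,.15,.30],BY)); im=shot("top","in2"); print(pots(im),st()[0])
    for c in blobs(im,(0,0,130),(179,70,255),(275,262,368,314),50):
        w=px2w("top",c,.052); print(w.mean(0).round(4),rect(w))
    print(bw(0,YS[2]),bw(0,YS[3]))
    a=cv2.resize(im[245:330,265:375],None,fx=7,fy=7,interpolation=cv2.INTER_CUBIC); cv2.imwrite("pics/crop2.png",a[:,:,::-1])
E
```

```text
[(0.5792, -0.3373, array([39.5, 40.2]), 78.4, np.float64(0.93))]
down False (28.925, array([ 0.5798, -0.3377,  0.0297]), array([ 0.2, -0.7, -0.6]), 0.749)
grip (29.2667, array([ 0.5801, -0.3379,  0.0304]), array([-0.2, -0.5,  5.9]), 0.451)
up (30.325, array([ 0.5784, -0.3367,  0.1485]), array([ 0.3, -0.1, -1.2]), 0.449)
over (31.6083, array([ 0.5429, -0.0142,  0.1502]), array([ 0.1,  0.5, -0.3]), 0.447)
in True (33.075, array([ 0.5419, -0.0131,  0.0543]), array([-0.6, -1. ,  5.8]), 0.451)
(34.3417, array([ 0.5412, -0.013 ,  0.1693]), array([-0.8, -0.5, -0.2]), 0.7)
[] 35.35
[ 0.5411 -0.0132  0.052 ] (array([541.3, -12.9]), array([40.4, 40. ]), 4.6)
[ 0.5455 -0.064   0.052 ] (array([545.5, -64.2]), array([41.9, 43.1]), 88.2)
[ 0.5527 -0.0955  0.052 ] (array([550.5, -92.7]), array([11.4, 89.1]), 87.8)
[ 0.54197732 -0.01320515] [ 0.54621828 -0.06402851]
```

View pics/crop2.png

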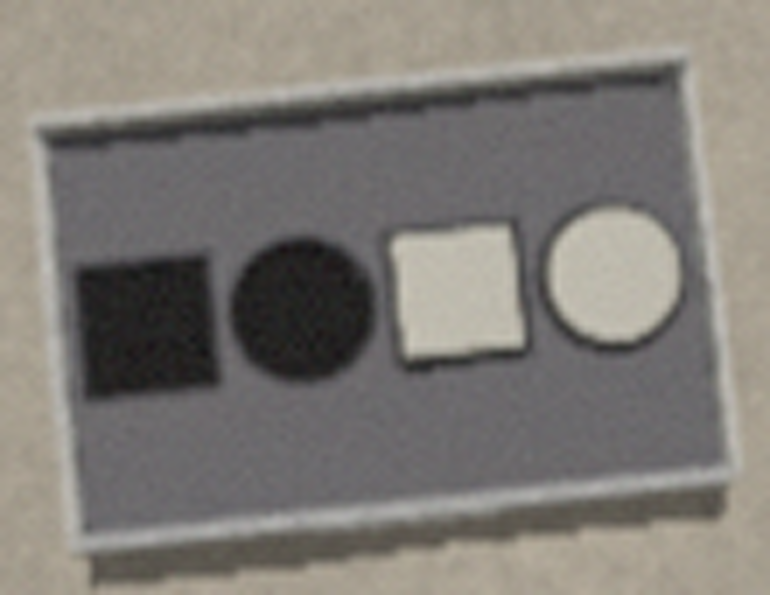

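View pics/in2.png

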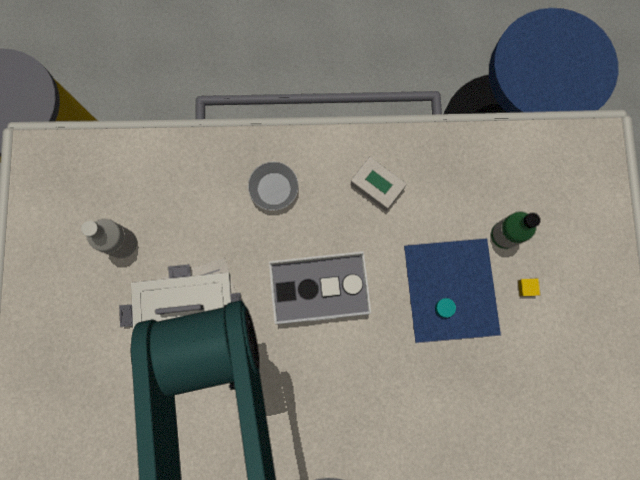

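Both pots are home, square at (330,287) and round at (352,285), and only the look-alikes remain out. I'll put the lid back next.

```bash
python3 - <<'E'
from h import *
arm.goto([.45,-.15,.35],best([.45,-.15,.35],BY))
im=shot("top","l1")
for t in(165,168,171,174):
  for c in blobs(im,(0,0,t),(179,60,255),(120,265,245,350),1000): print("lid",t,rect(px2w("top",c,.014)))
x,y=.499,.3297; r=best([x,y,.2],np.radians(4.6))
arm.goto([x,y,.2],r); claw.gripper_to(.5)
print(arm.move_l([x,y,.044],.15,max_force=10),st()); claw.gripper_to(0); print(st())
arm.move_l([x,y,.20],.12); arm.wait(.2); print(st())
p=BOX; r2=best([*p,.2],BY)
arm.move_l([*p,.20],.25,orientation=r2); arm.wait(.3); print(st())
im=shot("top","over"); shot("scene","over_s")
for t in(160,165):
  for c in blobs(im,(0,0,t),(179,60,255),(235,225,405,350),1000): print("lid",t,rect(px2w("top",c,.20-.096+.064)))
E
```

```text
lid 165 (array([511.8, 345.4]), array([191.9, 256.4]), 3.3)
lid 168 (array([509.9, 346.4]), array([176.1, 261.1]), 5.6)
lid 171 (array([511.7, 340.8]), array([175. , 245.3]), 4.6)
lid 174 (array([510.7, 334.5]), array([171.7, 231. ]), 4.6)
False (39.9, array([0.4997, 0.33  , 0.0448]), array([-0.5, -0.7, -0.3]), 0.498)
(40.2833, array([0.4996, 0.33  , 0.045 ]), array([-1.2,  0.2,  5.7]), 0.129)
(41.9333, array([0.4987, 0.3296, 0.1994]), array([ 0.3, -0.1, -2.3]), 0.133)
(43.6667, array([0.5399, 0.0119, 0.2   ]), array([ 0.5, -0.3, -2.6]), 0.127)
lid 160 (array([ 529. , -120.4]), array([ 85.6, 258. ]), 87.1)
lid 160 (array([535.7, 148.9]), array([ 77. , 255.2]), 88.6)
lid 165 (array([ 559. , -123.2]), array([ 84.5, 198.8]), 86.3)
```

```bash
python3 - <<'E'
from h import *
p=BOX; arm.move_l([*p,.115],.12)
print(arm.move_l([*p,.092],.02,max_force=8),st())
s=st()
if s[1][2]<.0985:
    claw.gripper_to(.5); arm.move_l([*p,.2],.2); arm.goto([.42,-.2,.35],best([.42,-.2,.35],BY)); print(st()[0])
    im=shot("top","l2"); im2=shot("scene")
    for t in(160,165):
      for c in blobs(im,(0,0,t),(179,60,255),(245,230,395,345),1000): print("lid",t,rect(px2w("top",c,.064)))
    a=cv2.resize(im2[165:285,235:385],None,fx=5,fy=5,interpolation=cv2.INTER_CUBIC); cv2.imwrite("pics/crop3.png",a[:,:,::-1])
else: shot("scene","stuck")
E
ls pics
```

```text
True (45.55, array([0.5398, 0.0112, 0.095 ]), array([-0.6, -0. ,  4.8]), 0.125)
47.7417
lid 160 (array([442.5, -28.7]), array([246.7,  62.1]), 88.6)
lid 160 (array([563.8, -14.7]), array([222.4, 308.8]), 5.0)
lid 165 (array([ 5.416e+02, -5.000e-01]), array([152.1, 252.9]), 5.0)
crop1.png
crop2.png
crop3.png
h1.png
h2.png
in1.png
in2.png
l1.png
l2.png
lidoff.png
lidoff_s.png
lift.png
over.png
over_s.png
p1.png
p2.png
scene0.png
top0.png
```

View pics/crop3.png

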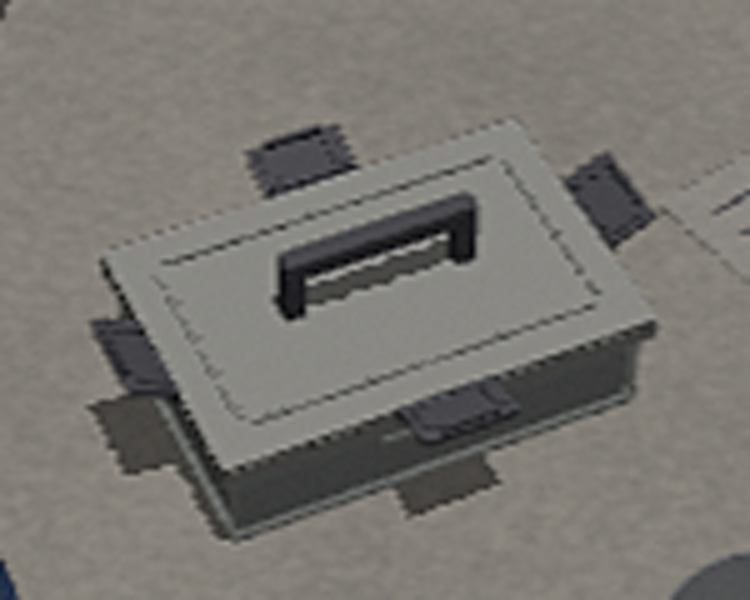

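The lid is fully on: the TCP came down to 0.095, against 0.045 for its grip with the lid on the table, which is exactly 50 mm. All four clips are still raised. Flipping clip1 first.

```bash
cat >>h.py <<'E'
def clip(k):
    ang,half=[(np.pi,.0765),(np.pi/2,.1145),(0,.0765),(-np.pi/2,.1145)][k-1]
    f=lambda o:bw((half+o)*np.cos(ang),(half+o)*np.sin(ang))
    p=f(.024); r=best([*p,.18],BY+ang+np.pi/2); arm.goto([*p,.18],r); claw.gripper_to(0)
    arm.move_l([*p,.115],.15)
    print(k,"down",arm.move_l([*p,.059],.05,max_force=18),st())
    p=f(.008); h=arm.move_l([*p,.059],.03,max_force=7); s=st(); o=(s[1][:2]-BOX)@(f(1)-f(0))-half; print("in",h,s,"outward",o.round(4))
    p=f(.035); arm.move_l([*p,.059],.1); arm.move_l([*p,.18],.2)
E
python3 - <<'E'
from h import *
clip(1); arm.goto([.42,-.2,.35],best([.42,-.2,.35],BY))
im=shot("scene"); print(st()[0])
a=cv2.resize(im[165:285,235:385],None,fx=5,fy=5,interpolation=cv2.INTER_CUBIC); cv2.imwrite("pics/crop4.png",a[:,:,::-1])
E
```

```text
1 down False (51.925, array([0.4398, 0.0029, 0.0591]), array([-0.2, -0.2, -0.2]), -0.002)
in True (52.375, array([0.4509, 0.0041, 0.0586]), array([ 0.7, -0.3, -0.4]), -0.001) outward 0.0128
55.2917
```

View pics/crop4.png

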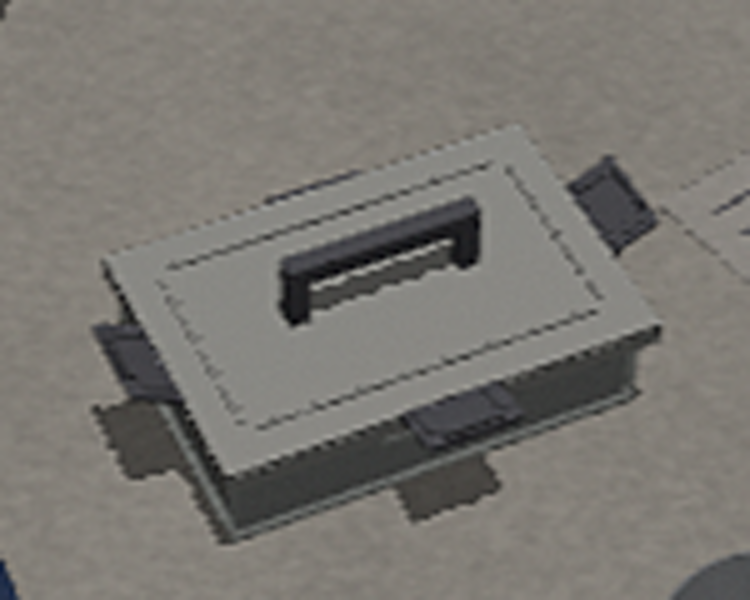

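Clip1 is down, with the lid shifted slightly within its play. On to the other three.

```bash
python3 - <<'E'
from h import *
for k in(2,3,4): clip(k)
arm.goto([.42,-.25,.35],best([.42,-.25,.35],BY))
im=shot("scene"); t=shot("top","end"); print(st()[0])
a=cv2.resize(im[165:285,235:385],None,fx=4,fy=4,interpolation=cv2.INTER_CUBIC)
b=cv2.resize(t[225:345,245:395],None,fx=4,fy=4,interpolation=cv2.INTER_CUBIC)
cv2.imwrite("pics/crop5.png",cv2.resize(np.hstack([a,b])[:,:,::-1],(800,320))); cv2.imwrite("pics/crop6.png",a[:,:,::-1])
for v in(165,170):
  for c in blobs(t,(0,0,v),(179,60,255),(255,240,385,338),1000): print("lid",v,rect(px2w("top",c,.064)))
E
```

```text
2 down False (58.85, array([0.5285, 0.1492, 0.0592]), array([ 0. , -0.4,  0.6]), -0.002)
in True (59.3333, array([0.5294, 0.1356, 0.0588]), array([0. , 2.8, 2.5]), -0.0) outward 0.0103
3 down False (63.7583, array([0.6399, 0.0196, 0.0591]), array([ 0.3, -0. ,  0.7]), 0.0)
in True (64.1917, array([0.6295, 0.0186, 0.0592]), array([1. , 0. , 0.6]), -0.0) outward 0.0134
4 down False (69.0, array([ 0.5514, -0.1266,  0.0591]), array([-0.6,  0.6, -0.1]), 0.001)
in True (69.3917, array([ 0.551 , -0.1184,  0.0591]), array([-0.7, -3. ,  2.5]), 0.002) outward 0.0156
71.55
lid 165 (array([537.7,  13.9]), array([150.9, 228.4]), 4.8)
lid 170 (array([537.6,  14. ]), array([149.6, 226.7]), 4.7)
```

View pics/crop5.png

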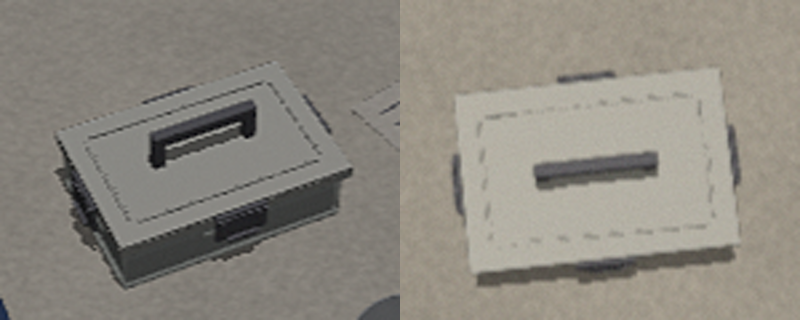

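All four look down. The lid sits near the edge of its play, about (-2.2, +2.7) mm off, and clip4's contact was a little far out (15.6 mm). I'll press each one again from the side, more firmly, and re-measure.

```bash
cat >>h.py <<'E'
def lidpos():
    t=shot("top")
    for c in blobs(t,(0,0,168),(179,60,255),(255,240,385,338),1000): print("  lid",rect(px2w("top",c,.064)))
def press(k,F=12,lim=.006):
    ang,half=[(np.pi,.0765),(np.pi/2,.1145),(0,.0765),(-np.pi/2,.1145)][k-1]
    f=lambda o:bw((half+o)*np.cos(ang),(half+o)*np.sin(ang))
    p=f(.045); r=best([*p,.18],BY+ang+np.pi/2); arm.goto([*p,.18],r); arm.move_l([*p,.057],.2)
    arm.move_l([*f(.022),.057],.1)
    h=arm.move_l([*f(lim),.057],.015,max_force=F); s=st(); o=(s[1][:2]-BOX)@(f(1)-f(0))-half; print(k,h,s,"outward",o.round(4))
    arm.move_l([*p,.057],.1); arm.move_l([*p,.18],.2)
E
python3 - <<'E'
from h import *
for k in(4,2,3,1):
    press(k)
    if k==4: arm.goto([.42,-.25,.35],best([.42,-.25,.35],BY)); lidpos()
arm.goto([.42,-.25,.35],best([.42,-.25,.35],BY)); lidpos(); shot("top","end2"); print(st()[0])
E
```

```text
4 True (74.2833, array([ 0.5507, -0.1184,  0.0568]), array([-0.8, -1.1,  1.6]), -0.0) outward 0.0156
  lid (array([537.6,  13.8]), array([150. , 227.4]), 4.8)
2 True (80.1667, array([0.5294, 0.1356, 0.0568]), array([0.4, 1.7, 1.1]), 0.001) outward 0.0103
3 True (84.5333, array([0.6296, 0.0186, 0.0571]), array([ 0.7, -0.2,  0.3]), 0.003) outward 0.0135
1 True (88.675, array([0.4508, 0.0043, 0.0563]), array([-0. , -0.4,  0.4]), 0.003) outward 0.0129
  lid (array([544.1,   8.4]), array([150.3, 226.6]), 4.8)
91.8083
```

The contact points repeat exactly, so the clips are at their stops and only the lid was sliding within its ±3 mm play. I'll nudge it back to the centre and do a final check.

```bash
python3 - <<'E'
from h import *
press(4,12,.0184); press(3,12,.0164)
arm.goto([.42,-.28,.35],best([.42,-.28,.35],BY)); lidpos(); t=shot("top","end3"); im=shot("scene"); print(st()[0])
a=cv2.resize(im[165:285,235:385],None,fx=4,fy=4,interpolation=cv2.INTER_CUBIC)
b=cv2.resize(t[150:350,225:475],None,fx=2.4,fy=2.4,interpolation=cv2.INTER_CUBIC)
cv2.imwrite("pics/crop7.png",cv2.resize(np.hstack([a,b])[:,:,::-1],(800,320)))
E
```

```text
4 False (94.3, array([ 0.5512, -0.1214,  0.057 ]), array([ 0.4, -0.8,  0.5]), -0.001) outward 0.0186
3 False (98.8083, array([0.6334, 0.0189, 0.0573]), array([2.9, 1. , 1.4]), -0.003) outward 0.0173
  lid (array([541.4,  10.8]), array([149.5, 226.9]), 4.7)
102.075
```

View pics/crop7.png

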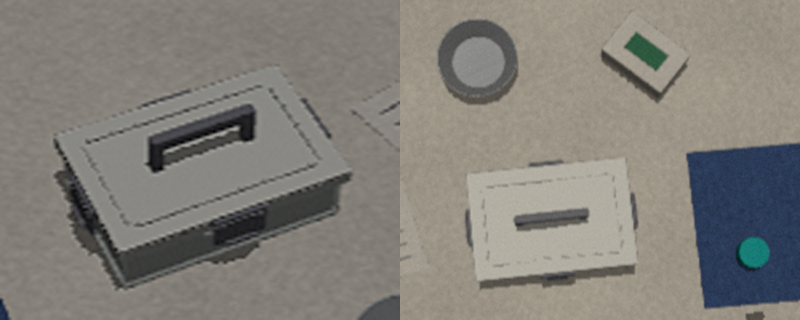

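View pics/end3.png

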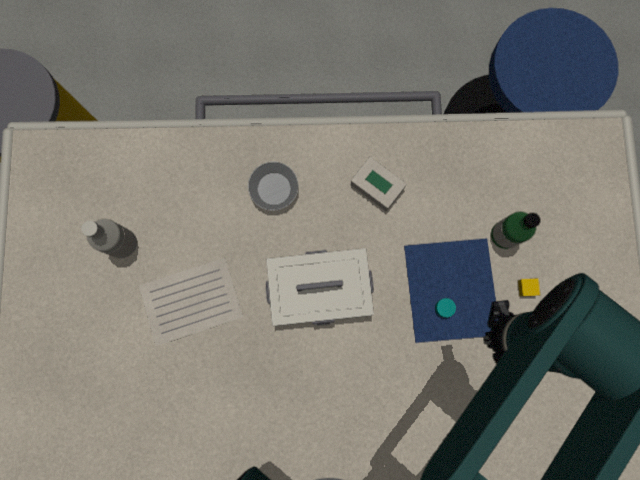

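The lid is centred on the box around (320,288), all four clips are down, and everything else is where it started. Handing in.

```bash
python3 - <<'E'
from h import *
print(arm.finish_job())
E
```

```text
the job is handed in; nothing more can be done
None
```

The job is done and handed in at about 102 s on the robot's clock. I took the lid off and set it aside, then put the two pots that were out (one round, one square) into their recesses. The lid went back on, and only then did I close the four clips.

**Pots:** both went in to the expected depth. A picture taken before the lid went back shows each in a recess of its own shape. No other real pots were in view.

**Lid:** it came down exactly 50 mm above the box's underside. At the end it measured within about 1.5 mm and 0.1° of the box.

**Clips:** all four look fully down in the last pictures. A second, firmer press on each stopped at the same place to within 0.1 mm.

**Left alone:** the bottles, paper box, dish and both look-alikes show no sign of having moved.

**Disagreements:**
- The clip presses slid the lid around inside its 3 mm play, so I nudged it back to the middle before handing in.
- Along the box's length, the contact points suggest a centre about 2.6 mm different from the one in the camera image. I went with the camera, because the lid's two end positions in the pictures lay evenly either side of that centre.

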